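# Latch a weight hanger onto a load-cell pin and prove the latch

### The arm

A 6-joint arm with a two-finger parallel gripper is mounted at the origin on a cart in front of the work surface, level with it; the furniture and walls round the work are solid. World frame = base frame: x ahead of the robot, y to its left, z up, the work surface at z = 0. Lengths are in m, angles in rad, forces in N, time in s.
With the tool pointing down it reaches from about 0.325 to 0.775 m from the base axis. Payload 9.3 kg.
Tool frame: the origin (TCP) lies midway between the tips of the shut fingers; the grasp point (between the pads) lies 19 mm behind it (ctrl.hold_point_z is the z of the grasp point in the tool frame, in m); z points along the fingers, y is the line along which they close (so a half turn about z gives the same grasp; the last joint's range is limited). The gripper opens to 85 mm and grips with 20 to 120 N. Pads are 22 mm wide; open, the fingers measure 114 mm over their backs; the gripper's body (76 mm by 85 mm) begins 54 mm behind the grasp point. The pads swing forward as they close: fully open they stand 13 mm farther back than shut.
Start: joints at [1.027, 0.259, 0.021, 1.334, 0, 1.418], TCP at [0.21, 0.509, 0.231] pointing down, gripper open.
Joint ranges: [-3.04, 3.04], [-0.91, 1.82], [-1.04, 1.36], [-1.92, 1.95], [-1.52, 1.45], [-3.14, 3.14]. Speed limits (rad/s): [2.22, 2.22, 2.79, 3.14, 3.14, 3.14].

### API

Orientations are given as a unit quaternion [w, x, y, z].
In Python, from bench import status, viewer, order, finder, ctrl gives the robot as it stands.
- The arm moves only by the tool carry_out, never from a script. Its argument "steps" is a list of rows, each a list of 7 numbers: the closure, from 0 (fully open) to 1 (shut), then the shift along the tool's x, y, z scaled (see below), then the turn, a rotation vector about the tool's x, y, z scaled (see below). In form: [[claw, tx, ty, tz, wx, wy, wz], ...]. A call has exactly 5 rows; each row is the pose to reach, as a shift and turn from the pose commanded when the call began, along the tool's axes at that moment; what a row does not reach only later rows make up. The controller multiplies each number of a shift by 0.1 m and each number of a turn by 45 degrees. A row lasts 1/8 s, in which the tool goes at most 62.5 mm and 10.7 degrees, less where a joint would pass 70% of its speed; a pose out of reach is approached as far as the arm can. A call with a number of a shift or a turn outside -1 to 1 is refused whole. A call with a gripper value outside its range is refused whole. The fingers move at their own pace and stop on an object; "force" is the grip in N (left out, the last holds). Time passes only in rows, so rows that repeat a pose let the fingers close, or fill a call up. It gives the time, the measured TCP pose, the force, the opening and the grip force at its end, in the units of the state.
- status.read_state(): the state, without advancing time (a new reading comes with each control period).
- viewer.snapshot(name): name is "scene" or "top"; returns the picture (384x512x3 uint8, red, green, blue); there is no depth.
- viewer.get_calibration(name): a dict with "mtx" (3x3 intrinsics, pixels), "dist_coeffs" ([k1, k2, p1, p2, k3] as OpenCV has them; the pictures are not rectified), "T" (4x4, takes a point from camera to world coordinates). Camera axes: x right, y down, z forward; pixel columns grow to the right and rows downward; lengths in m; the calibration is good to about 2 mm. A picture is of the moment at which its call begins. get_calibration takes no time and is no camera call.
- order.job_done(): hands the job in; it is judged then, once.
Trained networks look in the newest picture that a camera, given by its name, has taken for a name from the list of things; names that differ only in an ending like _2 or _b are one class to them, and where a whole thing is asked for, a point or a joint stands for the part that bears it (a point fixed in the world has none). Each returns a list of dicts, best first, with "p" (0 to 1); they miss things now and then, are a little off and sometimes report something else, mostly with a low value. They report only what shows in the picture. A call takes as long as a camera call.
- finder.spot_in(camera, thing): "location" ([row, column] in pixels, amid what is visible of it).
- finder.silhouettes(camera, thing): "region" (384x512 bool, what is visible of it) and "location" ([row, column] in pixels, amid what is visible of it).
The state is a dict: "time_s": time; "q": joint angles; "dq": joint speeds; "tau": joint torques, N m; "tool_pos": TCP position; "tool_rot": TCP orientation; "ft_force": force on the tool from outside, world axes, zero at the start; "ft_torque": the same for the moment, N m; "gripper_width": opening from 0.0 (shut) to 1.0 (fully open); "grip_force": force on a finger pad.
Only numpy, scipy, OpenCV 4.12 (cv2) and the standard library are available. Lean on these libraries where they do the work, as an engineer would, in place of code of your own. Each camera call takes 0.05 s, during which the arm holds its last target. There are 200 camera calls.

### The job

Set up the load-cell check: pick up the weight hanger by its black grip, bring its hook over the load cell's pin and push it down until the pin has forced past the sprung red latch and the latch snaps shut beneath it. Then prove the latch: pull the hanger back up, pin against the shut latch, with about 10 N for a second. Let it down gently again and release it, so that it hangs free and still from the pin. The load cell is delicate: never load it with more than 25 N in either direction, and do not disturb the brass check weights or the dish of parts.

Things in the scene. Friction and masses are not known exactly. Their poses are not given: they have to be found in the camera images.
- hanger: Loose weight hanger, 0.43 kg (up to a fifth more or less), 174 mm high, standing on the bench. Origin: centre of its underside, z up. Steel base disc 60 mm wide, on it a brass slotted weight, nut on top at z = 29; then a 9 mm stem, cranked over to y = -18 between z = 40 and 74; then a hook of 10 mm round bar lying in the hanger's y-z plane, and a black grip on top
- grip_mid (a point): Centre of the black grip block on top of the hanger: 18 mm along hanger x, 30 mm along y, 34 mm high; 157 mm above the underside, straight above the bowl, 36 mm above hook_seat. Grip its flat sides facing +y and -y, 30 mm apart. The hook's bowl below it is 34 mm wide in y, its top 20 mm below this point
- hook_seat (a point): Where the pin's axis lies in the hook's bowl when the hanger hangs: 121 mm above the underside, at x = y = 0. Axes as the hanger's; the pin runs along x. Inner faces: bowl 7 mm round this axis, nose at y = +7; the bar of the back leg at y = -18. The mouth opens downward: the pin enters it straight upward at y = 0
- nose_tip (a point): Lowest point of the hook's nose: hanger y = +16.5, z = 86.5 mm, so 34.5 mm below hook_seat. The nose flares outward to this tip. Beneath it the side toward +y is open, so the pin can be brought in sideways under the tip, above the stem's crank (stem's top at z = 48 for y = 0, at z = 66 for y = -10)
- latch (a joint): Red sprung latch closing the hook's mouth, 17 mm long, 8 wide, 4 thick. 0 rad: shut, level, reaching from the back leg to the nose; it opens only inward (up), to 1.5 rad; about 1.4 as the pin passes its end. Spring 0.045 N m at 0 plus 0.045 per rad. The pin needs 9 to 13 N in all to pass, more than the hanger's weight; no force once it has snapped
- latch_hinge (a point): Hinge of the latch on the hook's back leg: hanger y = -10, z = 99.5 mm, 21.5 mm below hook_seat; axis along hanger x. The latch can snap shut only when the pin's axis is within about 3 mm of hook_seat. Once it is shut, the hanging hanger can be lifted about 14 mm until the pin bears on the latch, which is then rigid: 0.1 mm more adds some 2 N
- stand: Load-cell stand, fixed and rigid. Origin on the bench under the middle of the pin; x points from the pin along the bar load cell to the column, away from the robot. Plate 200 x 110 x 12 mm (x -30 to 170), column 40 x 40 mm at x = 125, bar 30 wide and 22 high at pin height from x = 15 to 147 with two bolt heads up to z = 186, read-out box at x 70 to 100, y -52 to -8, z up to 48
- pin_mid (a point): Middle of the load cell's steel pin, on its axis, 170 mm above the bench. Axes as the stand's: the pin lies along x, 12 mm in diameter, 22 mm long between two collars of 22 mm diameter (inner faces at x = -11 and +11 mm). The hook's 10 mm bar hangs between the collars; the hanger's x may point along the pin either way
- tester_corner (a point): Foot of the left front corner of the tall grey instrument with a black lid that stands fixed on the bench to the right of the stand: it fills x > 0.53, y from -0.065 to 0.335, up to about 0.3 m high. The hanger stands in front of it; carry the hanger round in front of this corner, not across it
- weight_200: Brass check weight, 30 mm in diameter, 50 mm high, loose on the bench beside the stand; origin at the centre of its underside. To be left alone
- weight_100: Brass check weight, 24 mm in diameter, 40 mm high, loose on the bench beside the stand; origin at the centre of its underside. To be left alone
- tray: Round metal dish with small parts, 68 mm in diameter, 22 mm high, on the bench to the right; origin at the centre of its underside. To be left alone

How it is judged:
By the outcome, as a careful person would: the job done as asked, in the order asked, and still so for the second after the job is handed in, with the robot touching nothing.
It also fails if it takes over 72 s, if anything falls off the work surface, if the arm or the gripper's body presses on something with over 40 N, if the wrist force passes 120 N, or if a joint passes its speed limit or range.

## Working session

There is one attempt and no reset: what is moved stays moved. The work goes in short steps, Python scripts to look and compute and a tool call to move; the robot and the scene stay as the last step left them, time stands still between calls to the robot, and variables do not carry over. Pictures are saved under pics/ and viewed, at most 10 in all, crops included, and the job is handed in when it is done.

Besides the shell and the picture viewer there is one more tool, called after "Emit:" as name([rows], argument=value, ...), one row to a line, values as JSON. carry_out: Moves the arm, as the interface text tells. Its arguments: {"type":"object","properties":{"steps":{"type":"array"},"force":{"type":"number"}},"required":["steps"]}

```bash
mkdir -p pics; cat > h.py <<'E'
import numpy as np, cv2
from bench import status, viewer, order, finder, ctrl
def snap(n,f=None):
    im=viewer.snapshot(n)
    if f: cv2.imwrite('pics/'+f,im[:,:,::-1])
    return im
def proj(n,P):
    c=viewer.get_calibration(n);T=np.linalg.inv(np.array(c['T']))
    P=np.atleast_2d(np.array(P,float))
    return cv2.projectPoints(P,cv2.Rodrigues(T[:3,:3])[0],T[:3,3],np.array(c['mtx']),np.array(c['dist_coeffs']))[0][:,0]
def ray(n,rc):
    c=viewer.get_calibration(n);T=np.array(c['T'])
    u=cv2.undistortPoints(np.array([[[rc[1],rc[0]]]],float),np.array(c['mtx']),np.array(c['dist_coeffs']))[0,0]
    return T[:3,3],T[:3,:3]@np.array([u[0],u[1],1])
def atz(n,rc,z):
    o,d=ray(n,rc);return o+d*(z-o[2])/d[2]
def tri(a,b):
    (o1,d1),(o2,d2)=ray('scene',a),ray('top',b)
    s=np.linalg.lstsq(np.stack([d1,-d2],1),o2-o1,rcond=None)[0]
    p,q=o1+s[0]*d1,o2+s[1]*d2
    return (p+q)/2,np.linalg.norm(p-q)
E
python3 - <<'E'
from h import *
np.set_printoptions(precision=4,suppress=True)
a=snap('scene');b=snap('top')
cv2.imwrite('pics/a.png',a[:,:,::-1]);cv2.imwrite('pics/b.png',b[:,:,::-1])
for n in ('scene','top'):
    print(n,np.array(viewer.get_calibration(n)['T'])[:3])
    for t in ('hanger','grip_mid','hook_seat','nose_tip','latch','stand','pin_mid','weight_200','weight_100','tray','tester_corner'):
        print(t,[(np.round(r['location'],1).tolist(),round(r['p'],2)) for r in finder.spot_in(n,t)[:3]])
print(status.read_state(),ctrl.hold_point_z)
E
```

```text
scene [[-0.8996 -0.334   0.2815  0.0826]
 [-0.4367  0.6842 -0.584   1.0141]
 [ 0.0025 -0.6483 -0.7614  1.2895]]
hanger [([162.5, 305.7], 0.79)]
grip_mid [([159.6, 303.9], 0.85), ([277.4, 183.4], 0.59)]
hook_seat [([157.0, 304.1], 0.68)]
nose_tip [([165.1, 301.0], 0.87)]
latch []
stand [([276.1, 182.1], 0.62)]
pin_mid [([274.9, 178.3], 0.79)]
weight_200 [([303.3, 169.2], 0.57), ([311.5, 190.3], 0.49)]
weight_100 [([303.3, 169.2], 0.57), ([311.5, 190.3], 0.49)]
tray [([120.3, 294.4], 0.53)]Traceback (most recent call last):
  File "<stdin>", line 8, in <module>
ValueError: it knows: grip_mid, hanger, hook_seat, latch, latch_hinge, nose_tip, pin_mid, stand, tray, weight
```

View pics/a.png

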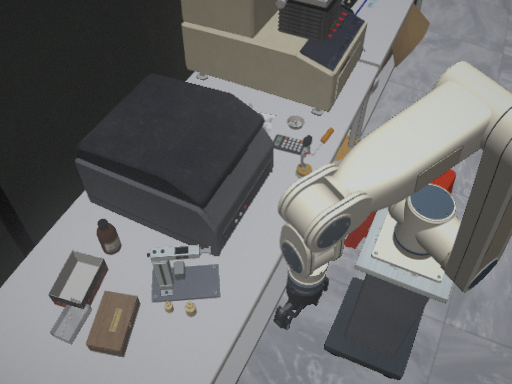

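View pics/b.png

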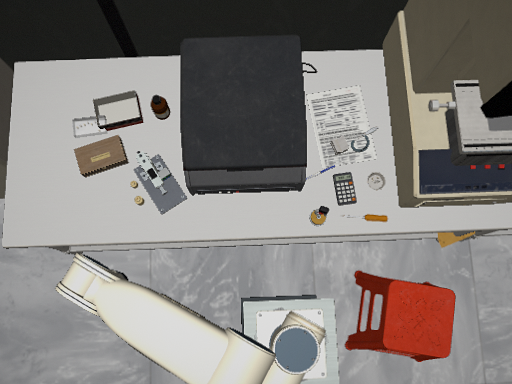

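The scene view shows the hanger at about (row 160, col 304), the dish at (121, 295) and the stand at (275, 180) with the two brass weights at (306, 168) and (309, 190). The top view shows the hanger at (215, 319), the dish at (181, 376) and the stand at (180, 160).

```bash
python3 - <<'E'
from h import *
np.set_printoptions(precision=4,suppress=True)
L={}
M={}
for n in ('scene','top'):
    im=snap(n)
    for t in ('hanger','grip_mid','hook_seat','nose_tip','latch','latch_hinge','stand','pin_mid','weight','tray'):
        L[n,t]=r=[(np.round(x['location'],1),round(x['p'],2)) for x in finder.spot_in(n,t)[:3]]
        if n=='top':print(t,[(a.tolist(),p) for a,p in r])
    if n=='top': print(np.array(viewer.get_calibration(n)['T'])[:3])
    s=cv2.resize(im[110:200,255:345] if n=='scene' else im[170:245,285:360],None,fx=6,fy=6,interpolation=cv2.INTER_CUBIC)
    t=cv2.resize(im[235:325,135:225] if n=='scene' else im[142:217,120:195],None,fx=6,fy=6,interpolation=cv2.INTER_CUBIC)
    h=400;cv2.imwrite(f'pics/c_{n}.png',np.hstack([cv2.resize(s,(h,h)),cv2.resize(t,(h,h))])[:,:,::-1])
for t in ('grip_mid','hook_seat','nose_tip','pin_mid','tray','stand'):
    if L['scene',t] and L['top',t]: print(t,*tri(L['scene',t][0][0],L['top',t][0][0]))
for n in('scene','top'):
    print(n,'weights',[atz(n,a,.025) for a,_ in L[n,'weight']])
    for t,z in(('grip_mid',.157),('pin_mid',.17),('tray',.011)):
        print(t,[atz(n,a,z) for a,_ in L[n,t]])
print(status.read_state(),ctrl.hold_point_z)
E
```

```text
hanger [([217.2, 315.4], 0.65)]
grip_mid [([219.5, 318.7], 0.71)]
hook_seat []
nose_tip [([215.5, 318.9], 0.6)]
latch []
latch_hinge [([217.1, 313.1], 0.63)]
stand [([181.0, 157.7], 0.69)]
pin_mid [([180.0, 161.7], 0.94)]
weight [([201.4, 137.3], 0.6), ([183.9, 133.4], 0.44)]
tray [([179.3, 377.7], 0.81)]
[[-0.0372 -0.9776  0.2069  0.1499]
 [-0.9993  0.0351 -0.0138  0.1319]
 [ 0.0063 -0.2073 -0.9783  1.7793]]
grip_mid [ 0.428  -0.1109  0.085 ] 0.025350791388407276
nose_tip [ 0.4392 -0.1152  0.0718] 0.015694836146703053
pin_mid [0.5947 0.4373 0.0315] 0.013719237075880457
tray [ 0.5662 -0.3465  0.0213] 0.002313591370840073
stand [0.5824 0.4471 0.0502] 0.0048118169951566645
scene weights [array([0.5831, 0.5356, 0.025 ]), array([ 0.4273, -0.1256,  0.025 ]), array([0.5213, 0.5378, 0.025 ])]
grip_mid [array([ 0.4194, -0.043 ,  0.157 ])]
pin_mid [array([0.5447, 0.5015, 0.17  ])]
tray [array([ 0.5713, -0.3576,  0.011 ])]
top weights [array([0.5137, 0.524 , 0.025 ]), array([0.5787, 0.5388, 0.025 ])]
grip_mid [array([ 0.4041, -0.1024,  0.157 ])]
pin_mid [array([0.5531, 0.4113, 0.17  ])]
tray [array([ 0.5675, -0.3495,  0.011 ])]
{'time_s': 1.7, 'q': array([ 1.0274,  0.2586,  0.0215,  1.3337, -0.    ,  1.4182]), 'dq': array([-0.0012, -0.0008, -0.0003,  0.0001,  0.    , -0.0015]), 'tau': array([ -0.0003, -55.5378,  34.4723,   0.0016,  -0.0001,  -0.    ]), 'tool_pos': array([0.2095, 0.5085, 0.2313]), 'tool_rot': array([ 0.    ,  0.1942,  0.981 , -0.    ]), 'ft_force': array([ 0.1385,  0.348 , -0.3029]), 'ft_torque': array([-0.0272, -0.0401,  0.0173]), 'grip_force': 0.0, 'gripper_width': 0.9962708366408485} -0.0187
```

View pics/c_scene.png

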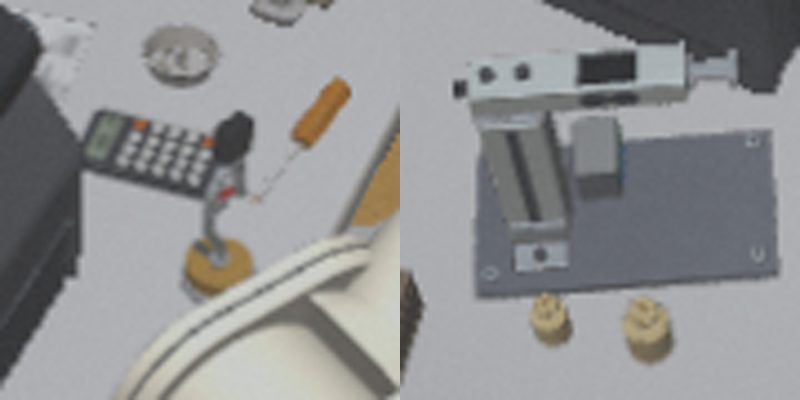

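View pics/c_top.png

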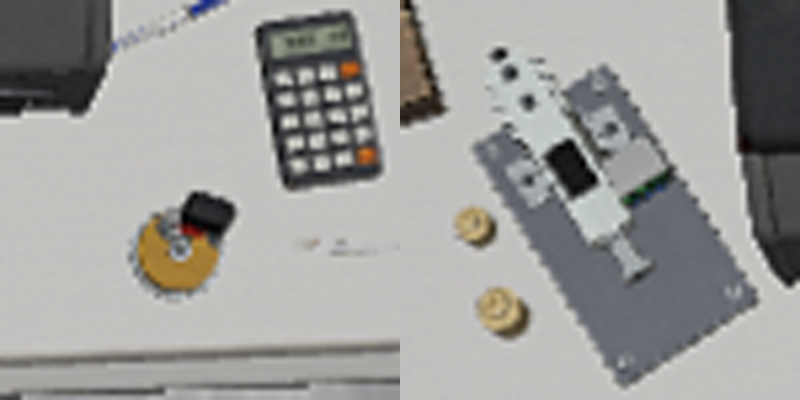

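Both are clear in the crops. Scene crop: grip at (141, 307) and pin at (250, 205). Top crop: grip at (210, 324), nut at (216, 319) and pin at (190, 163). The grip points toward the upper right of the nut in the top view. I'll fit the stand and hanger poses to these features.

```bash
cat >> h.py <<'E'
from scipy.optimize import least_squares
def fit(obs,x0,z0=0):
    def w(x,p):
        c,s=np.cos(x[2]),np.sin(x[2]);p=np.array(p)/1000
        return [x[0]+c*p[0]-s*p[1],x[1]+s*p[0]+c*p[1],z0+p[2]]
    f=lambda x:np.concatenate([proj(n,w(x,p))[0]-uv for n,p,uv in obs])
    r=least_squares(f,x0,loss='soft_l1');return r.x,np.round(r.fun.reshape(-1,2),1)
S=lambda x,y:(255+x*.225,110+y*.225)
S2=lambda x,y:(135+(x-400)*.225,235+y*.225)
T=lambda x,y:(285+x*.1875,170+y*.1875)
T2=lambda x,y:(120+(x-400)*.1875,142+y*.1875)
E
python3 - <<'E'
from h import *
np.set_printoptions(precision=4,suppress=True)
st=[('scene',(-30,-55,12),S2(770,132)),('scene',(-30,55,12),S2(778,270)),('scene',(170,55,12),S2(478,295)),
('top',(-30,55,12),T2(625,383)),('top',(-30,-55,12),T2(757,302)),('top',(170,-55,12),T2(603,69)),('top',(170,55,12),T2(475,145)),
('scene',(0,0,170),S2(712,66)),('top',(0,0,170),T2(630,257))]
r=min((fit(st,[.55,.42,a]) for a in(0,.5,-.5)),key=lambda r:abs(r[1]).sum());print(r)
for d in (0,1.57,3.14,-1.57):
  ha=[('scene',(0,0,157),S(233,137)),('top',(0,0,157),T(208,213)),('top',(0,0,29),T(180,247)),('scene',(0,0,22),S(220,266)),('top',(0,0,22),T(178,250)),('scene',(0,-18,85),S(211,205)),('scene',(0,0,99),S(229,193))]
  print(fit(ha,[.43,-.12,d]))
E
```

```text
(array([0.5207, 0.4101, 0.5506]), array([[ 0.9, -1.4],
       [ 1.2, -0.3],
       [-0.1, -0.8],
       [-1.2,  0.4],
       [-0. , -1. ],
       [ 0.1, -1.6],
       [-1.6,  0.1],
       [ 0.8,  0.6],
       [-1.1, -0.7]]))
(array([ 0.4354, -0.1207,  2.1319]), array([[ 0.7, -0.1],
       [-0.4,  0. ],
       [-0.3,  0.1],
       [ 0.5, -1.4],
       [-0.2, -0.2],
       [-1.2,  0.2],
       [ 0.2, -0.4]]))
(array([ 0.4354, -0.1207,  2.1319]), array([[ 0.7, -0.1],
       [-0.4,  0. ],
       [-0.3,  0.1],
       [ 0.5, -1.4],
       [-0.2, -0.2],
       [-1.2,  0.2],
       [ 0.2, -0.4]]))
(array([ 0.4354, -0.1207,  2.1319]), array([[ 0.7, -0.1],
       [-0.4,  0. ],
       [-0.3,  0.1],
       [ 0.5, -1.4],
       [-0.2, -0.2],
       [-1.2,  0.2],
       [ 0.2, -0.4]]))Traceback (most recent call last):
  File "<stdin>", line 9, in <module>
  File "h.py", line 28, in fit
    r=least_squares(f,x0,loss='soft_l1');return r.x,np.round(r.fun.reshape(-1,2),1)
    return func(*args, **kwargs)
    result = trf(vector_fun.fun, vector_fun.jac, x0, f0, J0, lb, ub, ftol, xtol,
                
[... 230 characters left out ...]
function, tr_solver, tr_options, verbose, callback=callback)
    f_new = fun(x_new)
    self._update_fun()
    ~~~~~~~~~~~~~~~~^^
    self.f = self.fun_wrapped(xp_copy(self.x))
             ~~~~~~~~~~~~~~~~^^^^^^^^^^^^^^^^^
    return np.atleast_1d(self.fun(x))
                         ~~~~~~~~^^^
    return self.f(x, *self.args, **self.kwargs)
           ~~~~~~^^^^^^^^^^^^^^^^^^^^^^^^^^^^^^
  File "h.py", line 27, in <lambda>
    f=lambda x:np.concatenate([proj(n,w(x,p))[0]-uv for n,p,uv in obs])
                               ~~~~^^^^^^^^^^
  File "h.py", line 8, in proj
    c=viewer.get_calibration(n);T=np.linalg.inv(np.array(c['T']))
ValueError: time passes only in moves, steps and waits
```

```bash
cat >> h.py <<'E'
import os,pickle
def cal(n):
    if not os.path.exists('cal.pkl'):
        pickle.dump({m:viewer.get_calibration(m) for m in('scene','top')},open('cal.pkl','wb'))
    return pickle.load(open('cal.pkl','rb'))[n]
CAL={m:cal(m) for m in('scene','top')}
class viewer2: get_calibration=staticmethod(lambda n:CAL[n])
def proj(n,P):
    c=CAL[n];T=np.linalg.inv(np.array(c['T']))
    P=np.atleast_2d(np.array(P,float))
    return cv2.projectPoints(P,cv2.Rodrigues(T[:3,:3])[0],T[:3,3],np.array(c['mtx']),np.array(c['dist_coeffs']))[0][:,0]
def box(x,y,z,yaw,l=(18,30,34)):
    c,s=np.cos(yaw),np.sin(yaw)
    return np.array([[x+c*a-s*b,y+s*a+c*b,z+e] for a in(-l[0]/2e3,l[0]/2e3) for b in(-l[1]/2e3,l[1]/2e3) for e in(-l[2]/2e3,l[2]/2e3)])
def cover(n,P,r0,c0,N,k=8):
    uv=(proj(n,P)-[c0-.5,r0-.5])*k
    m=np.zeros((N*k,N*k),np.uint8);cv2.fillConvexPoly(m,cv2.convexHull(np.round(uv*16).astype(np.int32)),255,shift=4)
    return cv2.resize(m,(N,N),interpolation=cv2.INTER_AREA)/255.
E
python3 - <<'E'
from h import *
from scipy.optimize import minimize
np.set_printoptions(precision=4,suppress=True,linewidth=200)
ims={'scene':(cv2.imread('pics/a.png'),131,297,20),'top':(cv2.imread('pics/b.png'),200,314,20)}
def cost(p):
    c=0
    for n,(im,r,cc,N) in ims.items():
        g=im[r:r+N,cc:cc+N].max(2).astype(float);d=np.clip((150-g)/100,0,1)
        cv=cover(n,box(p[0],p[1],.157,p[2]),r,cc,N)
        w=np.ones((N,N))
        if n=='scene': w[:,:6]=0
        c+=(w*(cv-d)**2).sum()
    return c
for n,(im,r,cc,N) in ims.items(): print(n);print(im[r:r+N,cc:cc+N].max(2))
for y in np.arange(1.7,3.5,.15):
    r=minimize(lambda q:cost([q[0]/1e3,q[1]/1e3,y]),[435,-121],method='Nelder-Mead');print(round(y,2),r.x,round(r.fun,2))
E
```

```text
scene
[[179 179 177 179 180 178 178 179 179 180 179 180 180 178 180 181 179 178 180 180]
 [177 179 179 180 178 182 180 179 179 179 180 179 179 179 179 180 179 180 179 180]
 [178 180 180 180 178 178 179 180 178 179 179 180 180 180 179 180 181 179 178 180]
 [179 179 179 179 180 180 179 179 178 180 175 169 172 175 181 180 179 180 179 179]
 [180 179 180 180 179 180 180 177 179 175 134  83  94 151 173 176 180 180 179 179]
 [179 180 180 179 179 180 180 174 168 136  84  64  63  79 121 167 180 181 180 179]
 [179 179 179 179 178 178 172 137  83  65  65  63  65  64  61 153 179 179 178 180]
 [174 174 176 180 179 176 140  85  66  65  65  66  65  63  63 151 180 180 179 179]
 [146 166 163 170 169 154 105  62  66  63  63  65  63  61  74 154 181 180 179 180]
 [145 171 144 107 144 140  86  58  61  63  63  61  60  60  75 156 180 179 179 179]
 [153 163 125  97 145 134  78  59  59  63  60  61  59  61 100 160 180 180 180 179]
 [120 101  87 118 151 127  77  62  58  58  56  62  59  60 120 168 179 181 183 181]
 [167 130  97 117 121  91  61  59  61  58  59  58  60  67 130 169 179 181 181 181]
 [151 114 120 1
[... 1918 characters left out ...]
89 117 161 166 167 168 147 120 160 199 196 195 194 193 194 195]
 [161 161 113 173 102 129 180 164 163 164 165 167 160 197 194 194 194 194 193 194]
 [159 157 161 145 185 170 162 164 161 161 162 163 196 196 194 195 194 194 194 193]
 [165 162 162 160 159 159 160 161 163 162 162 165 192 194 193 194 193 193 193 193]]
1.7 [ 439.8823 -118.3345] 55.46
1.85 [ 438.0892 -117.63  ] 50.05
2.0 [ 437.572  -117.4307] 50.81
2.15 [ 436.9214 -119.7226] 48.79
2.3 [ 436.89  -119.262] 44.64
2.45 [ 437.3012 -118.5268] 40.64
2.6 [ 436.8084 -118.6741] 36.82
2.75 [ 436.3792 -118.4174] 33.7
2.9 [ 436.8212 -117.8665] 32.09
3.05 [ 437.2818 -117.2352] 30.97
3.2 [ 437.7474 -117.5175] 34.15
3.35 [ 436.6702 -117.9205] 39.95
```

Emit:
carry_out([
  [0, -0.18, -0.2, 0, 0, 0, 0],
  [0, -0.36, -0.4, 0, 0, 0, 0],
  [0, -0.54, -0.6, 0, 0, 0, 0],
  [0, -0.72, -0.8, 0, 0, 0, 0],
  [0, -0.9, -1.0, 0, 0, 0, 0],
], force=40)

```text
time_s: 2.33
tool_pos: [0.2548, 0.381, 0.2314]
tool_rot: [0.0, 0.194, 0.981, 0.0]
ft_force: [0.1, -0.1, 0.1]
gripper_width: 0.999
grip_force: 0.0
```

Emit:
carry_out([
  [0, -0.18, -0.2, 0, 0, 0, 0],
  [0, -0.36, -0.4, 0, 0, 0, 0],
  [0, -0.54, -0.6, 0, 0, 0, 0],
  [0, -0.72, -0.8, 0, 0, 0, 0],
  [0, -0.9, -1.0, 0, 0, 0, 0],
])

```text
time_s: 2.95
tool_pos: [0.2999, 0.2542, 0.2314]
tool_rot: [0.0, 0.194, 0.981, 0.0]
ft_force: [0.2, 0.0, 0.5]
gripper_width: 1.0
grip_force: 0.0
```

Emit:
carry_out([
  [0, -0.18, -0.2, 0, 0, 0, 0],
  [0, -0.36, -0.4, 0, 0, 0, 0],
  [0, -0.54, -0.6, 0, 0, 0, 0],
  [0, -0.72, -0.8, 0, 0, 0, 0],
  [0, -0.9, -1.0, 0, 0, 0, 0],
])

```text
time_s: 3.58
tool_pos: [0.3451, 0.1274, 0.2314]
tool_rot: [0.0, 0.194, 0.981, 0.0]
ft_force: [-0.3, 0.4, -1.2]
gripper_width: 1.002
grip_force: 0.0
```

Emit:
carry_out([
  [0, -0.18, -0.2, 0, 0, 0, 0],
  [0, -0.36, -0.4, 0, 0, 0, 0],
  [0, -0.54, -0.6, 0, 0, 0, 0],
  [0, -0.72, -0.8, 0, 0, 0, 0],
  [0, -0.9, -1.0, 0, 0, 0, 0],
])

```text
time_s: 4.2
tool_pos: [0.3902, 0.0007, 0.2314]
tool_rot: [0.0, 0.194, 0.981, 0.0]
ft_force: [0.4, 0.9, 0.0]
gripper_width: 0.999
grip_force: 0.0
```

Emit:
carry_out([
  [0, -0.18, -0.19, 0, 0, 0, -0.06],
  [0, -0.36, -0.38, 0, 0, 0, -0.12],
  [0, -0.54, -0.57, 0, 0, 0, -0.18],
  [0, -0.72, -0.76, 0, 0, 0, -0.23],
  [0, -0.89, -0.93, 0, 0, 0, -0.23],
])

```text
time_s: 4.82
tool_pos: [0.4372, -0.1193, 0.2313]
tool_rot: [0.0, 0.105, 0.994, -0.0]
ft_force: [0.5, 0.2, 0.0]
gripper_width: 1.002
grip_force: 0.0
```

```bash
cat >> h.py <<'E'
from scipy.spatial.transform import Rotation as Ro
def pose():
    s=status.read_state();q=s['tool_rot'];R=Ro.from_quat(q,scalar_first=True).as_matrix()
    return s,np.array(s['tool_pos']),R
def goto(p,yaz,p0=None):
    s,t,R=pose();d=R.T@(np.array(p)-(t if p0 is None else p0))
    a=np.arctan2(R[1,1],R[0,1]);w=-(yaz-a)
    print('t',round(s['time_s'],2),'pos',t.round(4),'yaz',round(a,4),'shift(units)',(d*10).round(3),'turn z',round(w/(np.pi/4),3),'f',np.round(s['ft_force'],2),'w',round(s['gripper_width'],3),'grip',round(s['grip_force'],1),'tilt',R[:,2].round(4))
E
python3 - <<'E'
from h import *
snap('scene','d.png');i=snap('top','e.png')
goto([.437,-.118,.141],1.36)
a=cv2.imread('pics/d.png')[100:200,250:350];b=i[170:245,285:360,::-1]
cv2.imwrite('pics/f.png',np.hstack([cv2.resize(a,(400,400),interpolation=2),cv2.resize(b,(400,400),interpolation=2)]))
E
```

```text
t 4.92 pos [ 0.4377 -0.1202  0.231 ] yaz 1.358 shift(units) [0.012 0.02  0.9  ] turn z -0.003 f [-0.52  1.04 -0.19] w 0.999 grip 0.0 tilt [-0.e+00 -2.e-04 -1.e+00]
```

View pics/f.png

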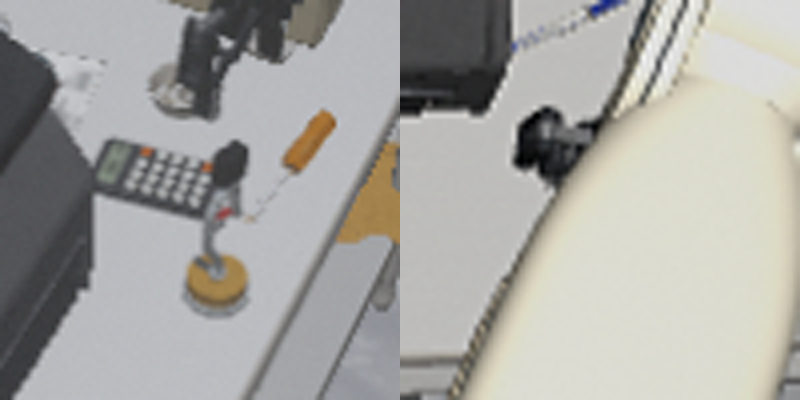

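The hanger stands clear below the open gripper, with its grip at about (140, 308) in the scene view. I'll descend and close on it.

Emit:
carry_out([
  [0, 0, 0.01, 0.2, 0, 0, 0],
  [0, 0.01, 0.02, 0.4, 0, 0, 0],
  [0, 0.01, 0.02, 0.6, 0, 0, 0],
  [0, 0.01, 0.02, 0.8, 0, 0, 0],
  [0, 0.01, 0.02, 0.9, 0, 0, 0],
], force=60)

```text
time_s: 5.55
tool_pos: [0.4358, -0.1156, 0.1405]
tool_rot: [-0.001, 0.105, 0.994, 0.0]
ft_force: [0.9, -0.1, -0.7]
gripper_width: 0.999
grip_force: 0.0
```

Emit:
carry_out([
  [0.2, 0, 0, 0, 0, 0, 0],
  [0.4, 0, 0, 0, 0, 0, 0],
  [0.5, 0, 0, 0, 0, 0, 0],
  [0.6, 0, 0, 0, 0, 0, 0],
  [0.7, 0, 0, 0, 0, 0, 0],
])

```text
time_s: 6.18
tool_pos: [0.4367, -0.1169, 0.142]
tool_rot: [0.001, 0.105, 0.994, -0.001]
ft_force: [-1.3, -2.0, 5.3]
gripper_width: 0.356
grip_force: 59.3
```

Emit:
carry_out([
  [0.8, 0, 0, 0, 0, 0, 0],
  [0.9, 0, 0, 0, 0, 0, 0],
  [1, 0, 0, 0, 0, 0, 0],
  [1, 0, 0, 0, 0, 0, 0],
  [1, 0, 0, 0, 0, 0, 0],
])

```text
time_s: 6.8
tool_pos: [0.4368, -0.1169, 0.142]
tool_rot: [0.001, 0.105, 0.994, -0.001]
ft_force: [-1.0, -3.3, 5.9]
gripper_width: 0.352
grip_force: 59.4
```

```bash
python3 - <<'E'
from h import *
goto([.437,-.118,.141],1.36)
E
```

```text
t 6.8 pos [ 0.4368 -0.1169  0.142 ] yaz 1.3603 shift(units) [-0.005 -0.011  0.01 ] turn z 0.0 f [-0.98 -3.33  5.89] w 0.352 grip 59.4 tilt [ 0.0013 -0.0017 -1.    ]
```

Gripped: 30 mm opening at 59 N. Now I'll lift it and carry it round in front of the corner.

Emit:
carry_out([
  [1, 0, 0, -0.1, 0, 0, 0],
  [1, 0, 0, -0.3, 0, 0, 0],
  [1, 0, 0, -0.55, 0, 0, 0],
  [1, 0, 0, -0.8, 0, 0, 0],
  [1, 0, 0, -1.0, 0, 0, 0],
])

```text
time_s: 7.42
tool_pos: [0.436, -0.1157, 0.2422]
tool_rot: [-0.0, 0.105, 0.994, 0.0]
ft_force: [-0.2, 0.2, -4.0]
gripper_width: 0.354
grip_force: 59.9
```

Emit:
carry_out([
  [1, 0.04, 0.12, 0, 0, 0, 0],
  [1, 0.1, 0.32, 0, 0, 0, 0],
  [1, 0.17, 0.53, 0, 0, 0, 0],
  [1, 0.24, 0.75, 0, 0, 0, 0],
  [1, 0.31, 0.96, 0, 0, 0, 0],
])

```text
time_s: 8.05
tool_pos: [0.4249, -0.0141, 0.2401]
tool_rot: [-0.001, 0.105, 0.994, 0.0]
ft_force: [-1.4, 0.9, -5.1]
gripper_width: 0.354
grip_force: 59.8
```

Emit:
carry_out([
  [1, 0.06, 0.19, 0, 0, 0, 0],
  [1, 0.12, 0.38, 0, 0, 0, 0],
  [1, 0.18, 0.57, 0, 0, 0, 0],
  [1, 0.24, 0.76, 0, 0, 0, 0],
  [1, 0.31, 0.96, 0, 0, 0, 0],
])

```text
time_s: 8.68
tool_pos: [0.4145, 0.0859, 0.2401]
tool_rot: [-0.001, 0.105, 0.994, 0.0]
ft_force: [-0.3, 0.2, -4.6]
gripper_width: 0.352
grip_force: 59.8
```

Emit:
carry_out([
  [1, 0.06, 0.19, 0, 0, 0, 0],
  [1, 0.12, 0.38, 0, 0, 0, 0],
  [1, 0.18, 0.57, 0, 0, 0, 0],
  [1, 0.24, 0.76, 0, 0, 0, 0],
  [1, 0.31, 0.96, 0, 0, 0, 0],
])

```text
time_s: 9.3
tool_pos: [0.404, 0.186, 0.24]
tool_rot: [-0.001, 0.105, 0.994, -0.0]
ft_force: [0.3, 0.4, -5.9]
gripper_width: 0.354
grip_force: 59.8
```

Emit:
carry_out([
  [1, 0.06, 0.19, 0, 0, 0, 0],
  [1, 0.12, 0.38, 0, 0, 0, 0],
  [1, 0.18, 0.57, 0, 0, 0, 0],
  [1, 0.24, 0.76, 0, 0, 0, 0],
  [1, 0.31, 0.96, 0, 0, 0, 0],
])

```text
time_s: 9.93
tool_pos: [0.3937, 0.2861, 0.2399]
tool_rot: [-0.001, 0.105, 0.994, -0.0]
ft_force: [-0.4, -0.9, -4.1]
gripper_width: 0.354
grip_force: 59.8
```

Emit:
carry_out([
  [1, 0.06, 0.19, 0, 0, 0, 0],
  [1, 0.12, 0.38, 0, 0, 0, 0],
  [1, 0.18, 0.57, 0, 0, 0, 0],
  [1, 0.26, 0.8, 0, 0, 0, 0],
  [1, 0.31, 0.96, 0, 0, 0, 0],
])

```text
time_s: 10.55
tool_pos: [0.3844, 0.387, 0.2409]
tool_rot: [-0.0, 0.105, 0.995, -0.0]
ft_force: [0.6, -0.4, -5.2]
gripper_width: 0.352
grip_force: 59.9
```

Emit:
carry_out([
  [1, 0, 0.15, 0, 0, 0, -0.15],
  [1, 0, 0.3, 0, 0, 0, -0.35],
  [1, 0, 0.5, 0, 0, 0, -0.6],
  [1, 0, 0.7, 0, 0, 0, -0.8],
  [1, 0, 0.8, 0, 0, 0, -0.97],
])

```text
time_s: 11.18
tool_pos: [0.4015, 0.465, 0.2407]
tool_rot: [-0.0, -0.275, 0.961, -0.0]
ft_force: [-0.4, -0.7, -5.5]
gripper_width: 0.354
grip_force: 60.0
```

```bash
python3 - <<'E'
from h import *
i=snap('scene','g.png');snap('top','k.png')
goto([.489,.461,.239],2.12)
cv2.imwrite('pics/l.png',np.hstack([cv2.resize(i[200:310,130:240,::-1],(400,400),interpolation=2),cv2.resize(cv2.imread('pics/k.png')[142:217,120:195],(400,400),interpolation=2)]))
E
```

```text
t 11.28 pos [0.4015 0.4649 0.2405] yaz 2.1246 shift(units) [-0.724 -0.493  0.015] turn z 0.006 f [ 0.07 -0.22 -5.52] w 0.355 grip 60.0 tilt [-6.e-04 -4.e-04 -1.e+00]
```

View pics/l.png

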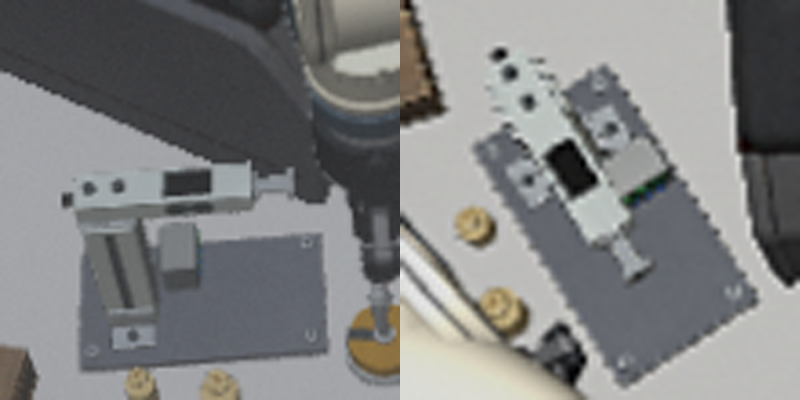

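The hanger is held level beside the stand: its base is at about scene crop (380, 335), and the pin is at (272, 182). The weights and dish haven't been touched. I'll take one enlarged look at the pin to pin down its position.

```bash
python3 - <<'E'
from h import *
a=cv2.imread('pics/a.png');b=cv2.imread('pics/b.png')
A=cv2.resize(a[235:275,175:215],(400,400),interpolation=cv2.INTER_NEAREST);B=cv2.resize(b[170:210,140:180],(400,400),interpolation=cv2.INTER_NEAREST)
cv2.imwrite('pics/m.png',np.hstack([A,B]))
c,s=np.cos(.55),np.sin(.55)
for n,(r,cc) in {'scene':(235,175),'top':(170,140)}.items():
    for p in[(-15,0,170),(0,0,170),(15,0,170),(15,15,181),(15,-15,181),(15,15,159)]:
        x,y,z=np.array(p)/1e3
        uv=proj(n,[.5207+c*x-s*y,.4101+s*x+c*y,z])[0];print(n,p,((uv-[cc-.5,r-.5])*10).round(0))
E
```

```text
scene (-15, 0, 170) [370. 156.]
scene (0, 0, 170) [315. 160.]
scene (15, 0, 170) [259. 164.]
scene (15, 15, 181) [258. 188.]
scene (15, -15, 181) [254.  96.]
scene (15, 15, 159) [264. 233.]
top (-15, 0, 170) [249. 237.]
top (0, 0, 170) [226. 200.]
top (15, 0, 170) [202. 163.]
top (15, 15, 181) [157. 180.]
top (15, -15, 181) [235. 131.]
top (15, 15, 159) [169. 195.]
```

View pics/m.png

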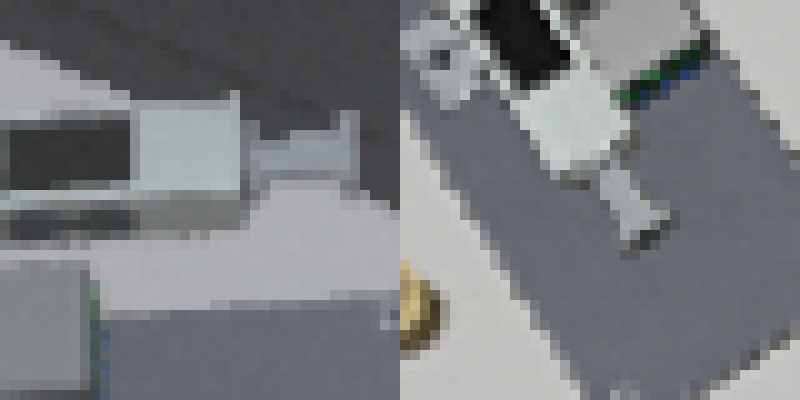

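```bash
python3 - <<'E'
from h import *
np.set_printoptions(precision=4,suppress=True)
A=lambda x,y:(174.5+x/10,234.5+y/10)
B=lambda x,y:(139.5+x/10,169.5+y/10)
o=[('scene',(15,-15,181),A(243,97)),('scene',(15,15,181),A(240,190)),('scene',(15,15,159),A(244,229)),('scene',(0,0,170),A(304,158)),
('top',(15,-15,181),B(235,120)),('top',(15,15,181),B(155,173)),('top',(0,0,170),B(226,191)),('top',(15,15,159),B(163,183))]
x,r=fit(o,[.52,.41,.55]);print(x,r.tolist())
C=lambda x,y:(129.5+x*.275,199.5+y*.275)
print(fit([('top',(130,0,181),T2(512,78)),('top',(0,0,170),T2(630,256)),('scene',(0,0,170),A(304,158)),('scene',(147,0,181),S2(462,70))],[.52,.41,.55]))
y=x[2]+np.pi/2
for d in(60,):goto([x[0]+d/1e3*np.cos(y),x[1]+d/1e3*np.sin(y),.239],x[2]+np.pi/2)
# hanger check in scene g.png: predicted base outline vs image
s,t,R=pose();h=t[2]-.142
a=np.arctan2(R[1,1],R[0,1]);print('pred base disc uv',proj('scene',[[t[0]+.03*np.cos(q),t[1]+.03*np.sin(q),h+.004] for q in np.arange(0,6.28,.785)]).round(1).tolist())
g=cv2.imread('pics/g.png');print(g[284:308,222:252].max(2))
E
```

```text
[0.524  0.4116 0.5151] [[-0.0, -0.4], [0.2, -0.4], [0.5, 0.2], [-0.3, 0.1], [-0.2, 0.2], [-0.2, -0.5], [-0.5, -0.0], [0.3, 0.0]]
(array([0.5234, 0.4102, 0.5401]), array([[ 0.5, -0.6],
       [-1.1, -1.3],
       [ 0.2, -0.1],
       [ 1.5,  0.7]]))
t 11.28 pos [0.4015 0.4649 0.2405] yaz 2.1246 shift(units) [-0.785 -0.499  0.015] turn z 0.049 f [ 0.07 -0.22 -5.52] w 0.355 grip 60.0 tilt [-0.0006 -0.0004 -1.    ]
pred base disc uv [[226.7, 291.5], [225.9, 299.1], [231.4, 304.9], [240.0, 305.4], [246.5, 300.3], [247.1, 292.7], [241.6, 287.1], [233.2, 286.6]]
[[169 170 170 169 169 169 168 166 161 142  98 102 107  93 102 123 142 141
  152 167 169 170 168 170 170 169 170 169 169 170]
 [169 169 169 168 168 168 162 149 143 135  93 100  98  89  99 126 142 138
  143 148 155 166 168 169 169 170 170 169 170 169]
 [170 168 169 169 168 160 149 141 142 137 100 100  98  91 110 143 139 138
  142 144 146 156 166 170 170 169 168 170 168 169]
 [170 169 170 169 164 156 142 142 142 141 121  99  97  89 107 142 141 139
  142 145 145 147 157 169 169 168 169 169 170 169]
 [168 167 167 168 161 147 142 142 143 
[... 1762 characters left out ...]
 99  97  95  94  93  99
  107 127 132 117 123 160 168 169 169 170 168 169]
 [168 168 168 170 168 154 134 125 136 139 128 116 114 103 104 115 124 124
  130 132 114 123 156 170 167 169 169 169 169 169]
 [168 167 169 168 169 168 159 120 118 125 132 127 133 133 131 133 134 121
  120 131 146 158 168 170 168 168 169 168 168 170]
 [169 168 169 168 169 168 167 158 149 122 137 122 121 123 127 123 125 123
  149 160 169 168 169 168 168 168 168 169 170 166]
 [168 169 168 170 168 169 167 168 167 159 163 155 154 151 153 154 158 159
  169 168 170 168 168 170 169 170 168 167 169 162]
 [167 169 169 169 169 168 167 168 169 169 168 168 169 167 169 169 169 169
  169 168 168 168 168 169 169 168 169 167 165 153]]
```

Emit:
carry_out([
  [1, -0.15, -0.1, 0, 0, 0, 0],
  [1, -0.35, -0.2, 0, 0, 0, 0],
  [1, -0.55, -0.3, 0.01, 0, 0, 0.01],
  [1, -0.7, -0.4, 0.01, 0, 0, 0.02],
  [1, -0.77, -0.5, 0.01, 0, 0, 0.02],
])

```text
time_s: 11.9
tool_pos: [0.4947, 0.461, 0.2398]
tool_rot: [-0.0, -0.263, 0.965, -0.0]
ft_force: [-0.6, -0.1, -5.1]
gripper_width: 0.352
grip_force: 60.0
```

```bash
cat >> h.py <<'E'
PIN=np.array([.524,.4114]);YS=.54
def rel():
    s,t,R=pose();d=t[:2]-PIN;c,sn=np.cos(YS),np.sin(YS)
    f=s['ft_force']
    print('t',round(s['time_s'],2),'stand x,y mm',((c*d[0]+sn*d[1])*1e3).round(1),((-sn*d[0]+c*d[1])*1e3).round(1),'h',round((t[2]-.142)*1e3,1),'dyaw',round(np.arctan2(R[1,1],R[0,1])-np.pi/2-YS,4),'f stand',np.round([c*f[0]+sn*f[1],-sn*f[0]+c*f[1],f[2]],2),'M',np.round(s['ft_torque'],2),'grip',round(s['grip_force'],1),'tilt',R[:,2].round(4))
E
python3 - <<'E'
from h import *
rel()
i=snap('scene');snap('top')
for n in('scene','top'):
  for t in('pin_mid','hook_seat','nose_tip','grip_mid'):print(n,t,[(np.round(r['location'],1).tolist(),round(r['p'],2)) for r in finder.spot_in(n,t)[:2]])
rel()
E
```

```text
t 11.9 stand x,y mm 0.4 57.6 h 97.8 dyaw -0.0069 f stand [-0.53  0.26 -5.12] M [-0.05  0.08 -0.03] grip 60.0 tilt [-3.e-04 -5.e-04 -1.e+00]
scene pin_mid [([276.2, 175.9], 0.76)]
scene hook_seat [([280.4, 208.6], 0.9)]
scene nose_tip [([277.6, 202.0], 0.76)]
scene grip_mid [([279.1, 202.6], 0.75)]
top pin_mid [([171.0, 161.3], 0.63)]
top hook_seat []
top nose_tip []
top grip_mid []
t 12.4 stand x,y mm -0.8 59.3 h 98.6 dyaw -0.0036 f stand [-0.27 -0.01 -4.89] M [ 0.02 -0.01  0.02] grip 60.1 tilt [ 2.e-04  2.e-04 -1.e+00]
```

Emit:
carry_out([
  [1, 0, -0.15, 0.01, 0, 0, 0],
  [1, 0, -0.3, 0.01, 0, 0, 0],
  [1, -0.01, -0.45, 0.01, 0, 0, 0],
  [1, -0.01, -0.54, 0.01, 0, 0, 0],
  [1, -0.01, -0.59, 0.01, 0, 0, 0],
])

```text
time_s: 13.02
tool_pos: [0.5248, 0.4106, 0.2393]
tool_rot: [-0.0, -0.264, 0.964, 0.0]
ft_force: [0.5, -0.0, -4.5]
gripper_width: 0.356
grip_force: 60.3
```

```bash
python3 - <<'E'
from h import *
i=snap('scene','n.png');j=snap('top','o.png')
rel()
cv2.imwrite('pics/p.png',np.hstack([cv2.resize(i[230:300,165:235,::-1],(400,400),interpolation=2),cv2.resize(j[162:212,135:185,::-1],(400,400),interpolation=2)]))
E
```

```text
t 13.12 stand x,y mm 0.3 -0.7 h 97.3 dyaw -0.0047 f stand [-0.1 -1.1 -4.8] M [ 0.02 -0.06  0.01] grip 60.3 tilt [ 0.  0. -1.]
```

View pics/p.png

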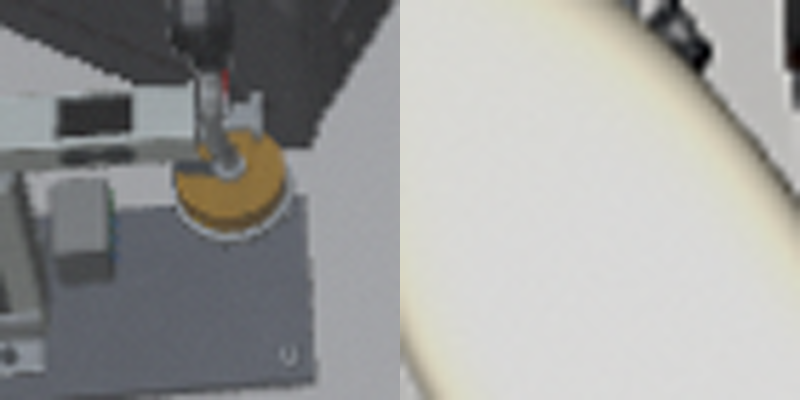

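The back leg hangs in front of the pin at crop (215, 110), between the bar end (195) and the outer collar (255), so the pin is in the gap under the nose. I'll lower to just above latch contact.

Emit:
carry_out([
  [1, 0, 0, 0.03, 0, 0, 0],
  [1, 0, 0, 0.07, 0, 0, 0],
  [1, 0, 0, 0.11, 0, 0, 0],
  [1, 0, 0, 0.15, 0, 0, 0],
  [1, 0, 0, 0.17, 0, 0, 0],
])

```text
time_s: 13.75
tool_pos: [0.5242, 0.4114, 0.2219]
tool_rot: [-0.0, -0.265, 0.964, -0.0]
ft_force: [0.6, -0.6, -4.8]
gripper_width: 0.351
grip_force: 60.2
```

```bash
python3 - <<'E'
from h import *
rel()
for x in(-6,0,6):
  c,s=np.cos(YS),np.sin(YS)
  P=[[PIN[0]+c*x/1e3-s*.018,PIN[1]+s*x/1e3+c*.018,z] for z in(.185,.2,.215,.23)]
  print(x,((proj('scene',P)-[164.5,229.5])*400/70).round(0).tolist())
E
```

```text
t 13.75 stand x,y mm 0.2 -0.1 h 79.9 dyaw -0.0039 f stand [ 0.19 -0.82 -4.75] M [-0.01 -0.02 -0.01] grip 60.2 tilt [-4.e-04 -2.e-04 -1.e+00]
-6 [[241.0, 133.0], [238.0, 115.0], [236.0, 97.0], [233.0, 79.0]]
0 [[228.0, 134.0], [225.0, 116.0], [223.0, 98.0], [220.0, 80.0]]
6 [[215.0, 135.0], [212.0, 117.0], [210.0, 99.0], [207.0, 81.0]]
```

```bash
python3 - <<'E'
from h import *
i=snap('scene','q.png')
rel()
for f in('n','q'):
  g=cv2.imread(f'pics/{f}.png');print(f,'cols 194-214');print(g[242:262,194:215].max(2))
c,s=np.cos(YS),np.sin(YS)
W=lambda x,y,z:[PIN[0]+(c*x-s*y)/1e3,PIN[1]+(s*x+c*y)/1e3,z/1e3]
print('leg edges',proj('scene',[W(5,18,190),W(-5,18,190),W(5,18,205),W(-5,18,205)]).round(1).tolist())
print('collar/bar',proj('scene',[W(-15,0,170),W(-11,0,170),W(11,0,170),W(15,15,170),W(15,-15,181)]).round(1).tolist())
E
```

```text
t 13.8 stand x,y mm 0.1 -0.1 h 79.7 dyaw -0.004 f stand [-0.06  0.65 -4.24] M [-0.01  0.01 -0.02] grip 60.2 tilt [-5.e-04 -3.e-04 -1.e+00]
n cols 194-214
[[ 66  62  61  61  72  93  71  74  72  66  92  74  67  66  68  68  67  65
   66  67  66]
 [ 66  67  65  61  65  90 116 123 110  84 104  66  67  66  66  68  65  66
   65  67  69]
 [ 64  65  66  81 140  78 129 117 107  95 113  65  66  67  64  67  67  68
   66  66  65]
 [141 140 141 143 158  81 139 131 121  99 106  58  61  68  68  66  65  65
   65  67  65]
 [166 164 165 166 157  81 145 147 133 105 126  63  63  65  81 127 119  67
   68  68  68]
 [166 167 167 166 161  83 131 129 120 101 128  69  67  64  92 145 118  64
   66  66  66]
 [168 169 167 169 162  86 125 121 113  98 126  99 135 131 133 143 114  58
   59  64  68]
 [166 166 167 168 164  97 109 125 113  93 137 122 148 147 148 143 119  64
   62  64  68]
 [169 168 169 168 168  90  92 107  97  86 116 142 147 147 147 143 127  66
   66  68  66]
 [170 171 171 171 168 108  98  97  90  97 150 147 147 145 142 148 128  67
   66  66  67]
 [169 171 171 171 168 101 117  94  90  90 118 117 112 11
[... 2097 characters left out ...]
[107 108 110 108 106 112 146 110  96  88  86 122 138 139 142 140 144 152
  164 162 146]
 [106 106 106 106 107 126 138 113  97  90  84 109 137 138 139 136 138 143
  150 157 167]
 [143 124 157 155 143 136 135 118  94  91  83  89 119 140 140 136 138 142
  141 148 166]
 [163 161 164 155 143 140 136 133  97  93  84  77  90 139 139 135 138 142
  141 143 156]
 [166 165 164 146 140 138 138 138 111  99  86  73  78 123 138 134 139 142
  139 139 146]
 [165 165 111  83  95  96  95  94  95 115  87  81  85 121 138 137 138 141
  139 142 138]]
leg edges [[202.4, 252.0], [206.1, 251.8], [201.9, 248.9], [205.7, 248.7]]
collar/bar [[210.2, 250.0], [208.7, 250.1], [200.6, 250.7], [199.2, 255.4], [198.7, 243.9]]
```

The leg sits about 1.5–2 px toward the bar, so the block was gripped 3–5 mm off-centre along x. I'll shift 3.5 mm toward the outer collar and recheck.

Emit:
carry_out([
  [1, 0.01, 0, 0, 0, 0, 0],
  [1, 0.02, 0, 0, 0, 0, 0],
  [1, 0.03, 0, 0, 0, 0, 0],
  [1, 0.035, 0, 0, 0, 0, 0],
  [1, 0.035, 0, 0, 0, 0, 0],
])

```text
time_s: 14.42
tool_pos: [0.5213, 0.4096, 0.2224]
tool_rot: [0.0, -0.265, 0.964, 0.0]
ft_force: [1.1, -0.5, -4.3]
gripper_width: 0.356
grip_force: 60.2
```

```bash
python3 - <<'E'
from h import *
i=snap('scene','r.png')
rel()
c,s=np.cos(YS),np.sin(YS)
def W(x,y,z,x0=0): x=x+x0;return [PIN[0]+(c*x-s*y)/1e3,PIN[1]+(s*x+c*y)/1e3,z/1e3]
h=79.9
print(i[246:280,192:220].max(2))
for x0 in(0,):
  print('leg',proj('scene',[W(5,18,h+a) for a in(85,100)]+[W(-5,18,h+a) for a in(85,100)]).round(1).tolist())
  print('disc',proj('scene',[W(30*np.cos(q),30*np.sin(q),h+5) for q in np.arange(0,6.28,.4)]).round(1).tolist())
E
```

```text
t 14.47 stand x,y mm -3.2 -0.2 h 80.3 dyaw -0.004 f stand [ 0.03  1.04 -4.17] M [-0.   -0.02  0.04] grip 60.2 tilt [ 1.e-04  0.e+00 -1.e+00]
[[168 165 165 163 164 165 157  68  80 108  75  76  68  76  88  70  85 128
  118  69  69  67  66  69  67  64  65  62]
 [166 168 167 166 166 165 162 105 112  99 120 124 108  92 106  64  90 145
  121  63  69  68  67  67  65  68  63  62]
 [169 169 167 168 168 170 164 116 113  77 126 121 111  96 116 132 133 145
  116  60  60  64  66  65  68  66  63  63]
 [167 168 165 168 167 167 166 116 127 128 136 137 122 102 129 149 148 144
  119  65  63  67  67  68  67  64  64  60]
 [167 168 168 170 167 168 168 119 140 131 136 146 130  99 113 136 147 146
  127  68  68  68  68  68  66  64  66  62]
 [170 170 169 170 171 171 168 119 133 130 123 132 117  96 119 112 143 145
  127  65  68  68  68  64  68  65  64  62]
 [170 170 170 171 171 172 170 102 132 127 135 123 111  92 121  98 127 131
  125  65  68  66  68  68  69  66  64  63]
 [171 171 171 177 175 175 173  91 126  96  99 114 104  88 111 149 148 112
  107  64  69  67  68  68  68  66  65  64]
 [122 118 118 120 129 1
[... 2650 characters left out ...]
 110 109 115 137]
 [106 107 106 105 106 105 106 108 104 104 107 107 108 108 107 107 106 107
  107 107 108 107 109 107 107 108 109 136]
 [104 106 106 105 106 106 106 107 105 105 106 106 108 106 107 106 108 108
  108 108 109 107 106 107 108 107 110 136]
 [106 107 104 106 105 105 106 104 107 106 108 107 107 107 110 108 106 107
  108 107 108 107 106 105 107 108 106 115]]
leg [[203.1, 257.2], [202.7, 254.1], [206.8, 256.9], [206.4, 253.9]]
disc [[196.5, 267.6], [197.4, 271.0], [199.8, 273.9], [203.5, 275.6], [207.6, 275.9], [211.7, 274.8], [215.1, 272.4], [217.1, 269.2], [217.5, 265.6], [216.3, 262.3], [213.6, 259.6], [209.9, 258.2], [205.8, 258.1], [201.9, 259.3], [198.7, 261.8], [196.9, 265.0]]
```

Emit:
carry_out([
  [1, 0.01, 0, 0, 0, 0, 0],
  [1, 0.02, 0, 0.02, 0, 0, 0],
  [1, 0.02, 0, 0.04, 0, 0, 0],
  [1, 0.02, 0, 0.06, 0, 0, 0],
  [1, 0.02, 0, 0.08, 0, 0, 0],
])

```text
time_s: 15.1
tool_pos: [0.5197, 0.4088, 0.2155]
tool_rot: [0.001, -0.265, 0.964, 0.0]
ft_force: [-3.3, -0.7, 10.1]
gripper_width: 0.352
grip_force: 61.3
```

```bash
python3 -c "
from h import *
rel()"
```

```text
t 15.1 stand x,y mm -5.0 -0.0 h 73.5 dyaw -0.0039 f stand [-3.19  1.15 10.08] M [0.03 0.68 0.03] grip 61.3 tilt [ 0.0018  0.0012 -1.    ]
```

Emit:
carry_out([
  [1, 0.01, 0, 0, 0, 0, 0],
  [1, 0.01, 0, 0, 0, 0, 0],
  [1, 0.01, 0, 0, 0, 0, 0],
  [1, 0.01, 0, 0, 0, 0, 0],
  [1, 0.01, 0, 0, 0, 0, 0],
])

```text
time_s: 15.72
tool_pos: [0.5193, 0.4086, 0.2157]
tool_rot: [0.002, -0.265, 0.964, 0.001]
ft_force: [-0.2, 0.9, 7.1]
gripper_width: 0.35
grip_force: 61.1
```

```bash
python3 - <<'E'
from h import *
i=snap('scene','s.png')
rel()
cv2.imwrite('pics/t.png',cv2.resize(i[225:285,170:230,::-1],(600,600),interpolation=2))
E
```

```text
t 15.78 stand x,y mm -5.5 0.0 h 73.7 dyaw -0.0039 f stand [0.39 1.01 6.55] M [0.31 0.09 0.05] grip 61.1 tilt [ 0.0026  0.002  -1.    ]
```

View pics/t.png

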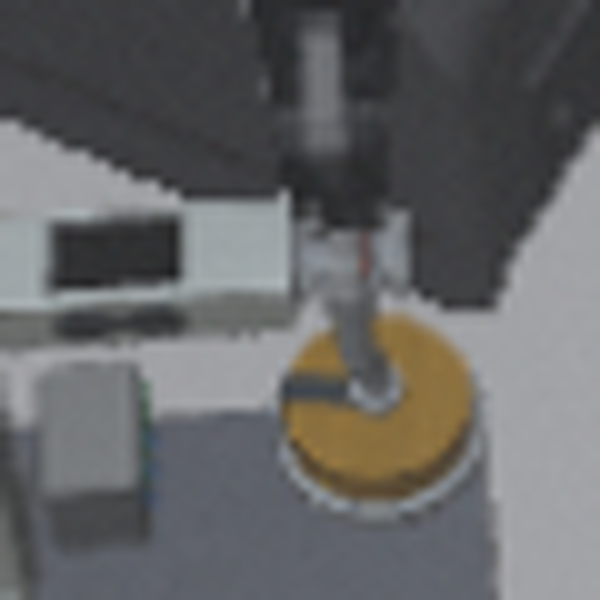

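The leg now sits between the collars, at about (345, 250) between 300 and 385, with the red latch at (365, 250). The total push is a steady 11 N or so, which is what the latch should need. I'll press on in small steps.

Emit:
carry_out([
  [1, 0, 0, 0.005, 0, 0, 0],
  [1, 0, 0, 0.01, 0, 0, 0],
  [1, 0, 0, 0.015, 0, 0, 0],
  [1, 0, 0, 0.02, 0, 0, 0],
  [1, 0, 0, 0.02, 0, 0, 0],
])

```text
time_s: 16.4
tool_pos: [0.519, 0.409, 0.214]
tool_rot: [0.002, -0.265, 0.964, 0.001]
ft_force: [-1.5, 2.7, 8.5]
gripper_width: 0.355
grip_force: 61.1
```

```bash
python3 -c "
from h import *
rel()"
```

```text
t 16.4 stand x,y mm -5.5 0.5 h 72.0 dyaw -0.0035 f stand [0.07 3.09 8.48] M [ 0.7   0.49 -0.04] grip 61.1 tilt [ 0.0024  0.0029 -1.    ]
```

Emit:
carry_out([
  [1, 0, 0, 0.005, 0, 0, 0],
  [1, 0, 0, 0.01, 0, 0, 0],
  [1, 0, 0, 0.015, 0, 0, 0],
  [1, 0, 0, 0.02, 0, 0, 0],
  [1, 0, 0, 0.02, 0, 0, 0],
])

```text
time_s: 17.02
tool_pos: [0.5186, 0.4094, 0.2118]
tool_rot: [0.001, -0.265, 0.964, 0.001]
ft_force: [-3.1, 4.4, 6.2]
gripper_width: 0.356
grip_force: 60.9
```

```bash
python3 -c "
from h import *
rel()"
```

```text
t 17.02 stand x,y mm -5.7 1.1 h 69.8 dyaw -0.0032 f stand [-0.35  5.37  6.2 ] M [1.17 0.7  0.01] grip 60.9 tilt [ 0.0015  0.0035 -1.    ]
```

Emit:
carry_out([
  [1, 0, 0, 0.01, 0, 0, 0],
  [1, 0, 0, 0.015, 0, 0, 0],
  [1, 0, 0, 0.02, 0, 0, 0],
  [1, 0, 0, 0.025, 0, 0, 0],
  [1, 0, 0, 0.03, 0, 0, 0],
])

```text
time_s: 17.65
tool_pos: [0.5183, 0.4097, 0.2083]
tool_rot: [0.001, -0.265, 0.964, 0.002]
ft_force: [-3.6, 5.9, 5.5]
gripper_width: 0.356
grip_force: 60.6
```

```bash
python3 -c "
from h import *
rel()"
```

```text
t 17.65 stand x,y mm -5.8 1.4 h 66.3 dyaw -0.0029 f stand [-0.08  6.94  5.47] M [1.57 1.   0.04] grip 60.6 tilt [ 6.0e-04  3.7e-03 -1.0e+00]
```

Emit:
carry_out([
  [1, 0, 0, 0.01, 0, 0, 0],
  [1, 0, 0, 0.02, 0, 0, 0],
  [1, 0, 0, 0.03, 0, 0, 0],
  [1, 0, 0, 0.04, 0, 0, 0],
  [1, 0, 0, 0.04, 0, 0, 0],
])

```text
time_s: 18.27
tool_pos: [0.5181, 0.4096, 0.2035]
tool_rot: [0.0, -0.265, 0.964, 0.002]
ft_force: [-3.3, 7.3, 0.3]
gripper_width: 0.355
grip_force: 60.3
```

```bash
python3 -c "
from h import *
rel()"
```

```text
t 18.27 stand x,y mm -6.0 1.5 h 61.5 dyaw -0.0028 f stand [0.91 7.92 0.31] M [1.69 0.85 0.08] grip 60.3 tilt [-6.0e-04  3.2e-03 -1.0e+00]
```

Emit:
carry_out([
  [1, 0, 0, 0.01, 0, 0, 0],
  [1, 0, 0, 0.02, 0, 0, 0],
  [1, 0, 0, 0.03, 0, 0, 0],
  [1, 0, 0, 0.04, 0, 0, 0],
  [1, 0, 0, 0.04, 0, 0, 0],
])

```text
time_s: 18.9
tool_pos: [0.5181, 0.4094, 0.1992]
tool_rot: [-0.0, -0.265, 0.964, 0.001]
ft_force: [-2.9, 5.7, -0.6]
gripper_width: 0.353
grip_force: 60.2
```

```bash
python3 -c "
from h import *
rel()"
```

```text
t 18.9 stand x,y mm -6.1 1.3 h 57.2 dyaw -0.0029 f stand [ 0.5   6.4  -0.63] M [1.45 0.71 0.01] grip 60.2 tilt [-0.001   0.0024 -1.    ]
```

Emit:
carry_out([
  [1, 0, 0, 0.01, 0, 0, 0],
  [1, 0, 0, 0.02, 0, 0, 0],
  [1, 0, 0, 0.03, 0, 0, 0],
  [1, 0, 0, 0.04, 0, 0, 0],
  [1, 0, 0, 0.04, 0, 0, 0],
])

```text
time_s: 19.52
tool_pos: [0.5179, 0.4092, 0.1946]
tool_rot: [-0.001, -0.265, 0.964, 0.001]
ft_force: [-2.7, 6.1, -4.5]
gripper_width: 0.353
grip_force: 60.0
```

```bash
python3 -c "
from h import *
rel()"
```

```text
t 19.52 stand x,y mm -6.4 1.2 h 52.6 dyaw -0.003 f stand [ 0.79  6.61 -4.55] M [ 1.46  0.68 -0.03] grip 60.0 tilt [-0.002   0.0017 -1.    ]
```

Emit:
carry_out([
  [1, 0, 0, 0.005, 0, 0, 0],
  [1, 0, 0, 0.01, 0, 0, 0],
  [1, 0, 0, 0.015, 0, 0, 0],
  [1, 0, 0, 0.02, 0, 0, 0],
  [1, 0, 0, 0.02, 0, 0, 0],
])

```text
time_s: 20.15
tool_pos: [0.5186, 0.4079, 0.1926]
tool_rot: [-0.0, -0.265, 0.964, -0.0]
ft_force: [-0.8, 0.7, -5.0]
gripper_width: 0.354
grip_force: 62.0
```

```bash
python3 -c "
from h import *
rel()"
```

```text
t 20.15 stand x,y mm -6.4 -0.2 h 50.6 dyaw -0.004 f stand [-0.34  0.98 -5.02] M [ 0.23  0.32 -0.02] grip 62.0 tilt [-8.e-04 -7.e-04 -1.e+00]
```

The lateral force dropped to zero at h = 50.6 mm, so the latch has snapped. Now the proof pull: I'll rise near the latch first, then go finely.

Emit:
carry_out([
  [1, 0, 0, -0.02, 0, 0, 0],
  [1, 0, 0, -0.05, 0, 0, 0],
  [1, 0, 0, -0.08, 0, 0, 0],
  [1, 0, 0, -0.1, 0, 0, 0],
  [1, 0, 0, -0.1, 0, 0, 0],
])

```text
time_s: 20.78
tool_pos: [0.5188, 0.4081, 0.2036]
tool_rot: [0.0, -0.265, 0.964, 0.0]
ft_force: [0.1, -0.1, -3.7]
gripper_width: 0.355
grip_force: 62.1
```

```bash
python3 -c "
from h import *
rel()"
```

```text
t 20.77 stand x,y mm -6.2 -0.2 h 61.6 dyaw -0.0041 f stand [ 0.03 -0.14 -3.72] M [-0.   -0.01 -0.01] grip 62.1 tilt [ 4.e-04  2.e-04 -1.e+00]
```

Emit:
carry_out([
  [1, 0, 0, -0.005, 0, 0, 0],
  [1, 0, 0, -0.01, 0, 0, 0],
  [1, 0, 0, -0.015, 0, 0, 0],
  [1, 0, 0, -0.02, 0, 0, 0],
  [1, 0, 0, -0.02, 0, 0, 0],
])

```text
time_s: 21.4
tool_pos: [0.5186, 0.408, 0.2046]
tool_rot: [-0.001, -0.265, 0.964, -0.0]
ft_force: [1.1, 0.4, -11.9]
gripper_width: 0.349
grip_force: 61.6
```

```bash
python3 -c "
from h import *
rel()"
```

```text
t 21.4 stand x,y mm -6.4 -0.1 h 62.6 dyaw -0.004 f stand [  1.17  -0.18 -11.86] M [ 0.1  -0.25  0.  ] grip 61.6 tilt [-1.e-03 -6.e-04 -1.e+00]
```

The latch holds, with about 7 N on the pin. Raising by 0.5 mm should bring it to 10 N.

Emit:
carry_out([
  [1, 0, 0, -0.003, 0, 0, 0],
  [1, 0, 0, -0.005, 0, 0, 0],
  [1, 0, 0, -0.005, 0, 0, 0],
  [1, 0, 0, -0.005, 0, 0, 0],
  [1, 0, 0, -0.005, 0, 0, 0],
])

```text
time_s: 22.02
tool_pos: [0.5185, 0.4079, 0.205]
tool_rot: [-0.001, -0.265, 0.964, -0.0]
ft_force: [1.5, 1.1, -24.2]
gripper_width: 0.352
grip_force: 61.0
```

```bash
python3 -c "
from h import *
rel()"
```

```text
t 22.02 stand x,y mm -6.5 -0.2 h 63.0 dyaw -0.0041 f stand [  1.85   0.19 -24.24] M [ 0.18 -0.33  0.02] grip 61.0 tilt [-1.3e-03 -8.0e-04 -1.0e+00]
```

Emit:
carry_out([
  [1, 0, 0, 0.003, 0, 0, 0],
  [1, 0, 0, 0.003, 0, 0, 0],
  [1, 0, 0, 0.003, 0, 0, 0],
  [1, 0, 0, 0.003, 0, 0, 0],
  [1, 0, 0, 0.003, 0, 0, 0],
])

```text
time_s: 22.65
tool_pos: [0.5185, 0.408, 0.205]
tool_rot: [-0.0, -0.265, 0.964, -0.0]
ft_force: [1.1, 0.9, -25.9]
gripper_width: 0.351
grip_force: 61.2
```

```bash
python3 -c "
from h import *
rel()"
```

```text
t 22.65 stand x,y mm -6.5 -0.1 h 63.0 dyaw -0.004 f stand [  1.45   0.23 -25.85] M [ 0.16 -0.34  0.03] grip 61.2 tilt [-8.e-04 -5.e-04 -1.e+00]
```

Emit:
carry_out([
  [1, 0, 0, 0.005, 0, 0, 0],
  [1, 0, 0, 0.005, 0, 0, 0],
  [1, 0, 0, 0.005, 0, 0, 0],
  [1, 0, 0, 0.005, 0, 0, 0],
  [1, 0, 0, 0.005, 0, 0, 0],
])

```text
time_s: 23.28
tool_pos: [0.5186, 0.4081, 0.205]
tool_rot: [-0.0, -0.265, 0.964, -0.0]
ft_force: [0.1, 0.0, -21.7]
gripper_width: 0.354
grip_force: 61.2
```

```bash
python3 -c "
from h import *
rel()"
```

```text
t 23.27 stand x,y mm -6.3 -0.1 h 63.0 dyaw -0.004 f stand [  0.15  -0.03 -21.65] M [-0.03 -0.01 -0.  ] grip 61.2 tilt [-1.e-04 -1.e-04 -1.e+00]
```

Emit:
carry_out([
  [1, 0, 0, 0.005, 0, 0, 0],
  [1, 0, 0, 0.005, 0, 0, 0],
  [1, 0, 0, 0.005, 0, 0, 0],
  [1, 0, 0, 0.005, 0, 0, 0],
  [1, 0, 0, 0.005, 0, 0, 0],
])

```text
time_s: 23.9
tool_pos: [0.5188, 0.4081, 0.2048]
tool_rot: [0.0, -0.265, 0.964, 0.0]
ft_force: [-0.9, -0.3, -16.9]
gripper_width: 0.351
grip_force: 61.5
```

```bash
python3 -c "
from h import *
rel()"
```

```text
t 23.9 stand x,y mm -6.1 -0.1 h 62.8 dyaw -0.0041 f stand [ -0.93   0.17 -16.86] M [-0.09  0.22  0.01] grip 61.5 tilt [ 4.e-04  3.e-04 -1.e+00]
```

Emit:
carry_out([
  [1, 0, 0, 0, 0, 0, 0],
  [1, 0, 0, 0, 0, 0, 0],
  [1, 0, 0, 0, 0, 0, 0],
  [1, 0, 0, 0, 0, 0, 0],
  [1, 0, 0, 0, 0, 0, 0],
])

```text
time_s: 24.52
tool_pos: [0.5188, 0.4081, 0.2047]
tool_rot: [0.0, -0.265, 0.964, 0.0]
ft_force: [-1.0, -0.6, -15.5]
gripper_width: 0.349
grip_force: 61.7
```

```bash
python3 -c "
from h import *
rel()"
```

```text
t 24.52 stand x,y mm -6.2 -0.1 h 62.7 dyaw -0.004 f stand [ -1.15   0.04 -15.49] M [-0.07  0.23 -0.03] grip 61.7 tilt [ 3.e-04  2.e-04 -1.e+00]
```

Emit:
carry_out([
  [1, 0, 0, 0, 0, 0, 0],
  [1, 0, 0, 0, 0, 0, 0],
  [1, 0, 0, 0, 0, 0, 0],
  [1, 0, 0, 0, 0, 0, 0],
  [1, 0, 0, 0, 0, 0, 0],
])

```text
time_s: 25.15
tool_pos: [0.5188, 0.4081, 0.2046]
tool_rot: [0.0, -0.265, 0.964, 0.0]
ft_force: [-1.3, -0.8, -12.9]
gripper_width: 0.35
grip_force: 61.9
```

Emit:
carry_out([
  [1, 0, 0, 0, 0, 0, 0],
  [1, 0, 0, 0, 0, 0, 0],
  [1, 0, 0, 0, 0, 0, 0],
  [1, 0, 0, 0, 0, 0, 0],
  [1, 0, 0, 0, 0, 0, 0],
])

```text
time_s: 25.78
tool_pos: [0.5188, 0.4081, 0.2046]
tool_rot: [0.0, -0.265, 0.964, 0.0]
ft_force: [-0.9, 0.1, -11.0]
gripper_width: 0.352
grip_force: 62.0
```

```bash
python3 -c "
from h import *
rel()"
```

```text
t 25.77 stand x,y mm -6.2 -0.1 h 62.6 dyaw -0.004 f stand [ -0.71   0.49 -10.97] M [-0.03  0.18 -0.02] grip 62.0 tilt [ 2.e-04  1.e-04 -1.e+00]
```

The pull drifted from 12 down to 6 N. I'll nudge it up for a clean hold near 10 N.

Emit:
carry_out([
  [1, 0, 0, -0.003, 0, 0, 0],
  [1, 0, 0, -0.003, 0, 0, 0],
  [1, 0, 0, -0.003, 0, 0, 0],
  [1, 0, 0, -0.003, 0, 0, 0],
  [1, 0, 0, -0.003, 0, 0, 0],
])

```text
time_s: 26.4
tool_pos: [0.5187, 0.4081, 0.2047]
tool_rot: [-0.0, -0.265, 0.964, -0.0]
ft_force: [-0.4, -0.3, -13.6]
gripper_width: 0.355
grip_force: 62.0
```

```bash
python3 -c "
from h import *
rel()"
```

```text
t 26.4 stand x,y mm -6.3 -0.1 h 62.7 dyaw -0.004 f stand [ -0.46  -0.05 -13.6 ] M [0.05 0.04 0.07] grip 62.0 tilt [-1.e-04 -1.e-04 -1.e+00]
```

Emit:
carry_out([
  [1, 0, 0, 0, 0, 0, 0],
  [1, 0, 0, 0, 0, 0, 0],
  [1, 0, 0, 0, 0, 0, 0],
  [1, 0, 0, 0, 0, 0, 0],
  [1, 0, 0, 0, 0, 0, 0],
])

```text
time_s: 27.02
tool_pos: [0.5187, 0.4081, 0.2047]
tool_rot: [-0.0, -0.265, 0.964, -0.0]
ft_force: [-0.2, -0.2, -15.6]
gripper_width: 0.353
grip_force: 62.0
```

Emit:
carry_out([
  [1, 0, 0, 0, 0, 0, 0],
  [1, 0, 0, 0, 0, 0, 0],
  [1, 0, 0, 0, 0, 0, 0],
  [1, 0, 0, 0, 0, 0, 0],
  [1, 0, 0, 0, 0, 0, 0],
])

```text
time_s: 27.65
tool_pos: [0.5187, 0.4081, 0.2047]
tool_rot: [-0.0, -0.265, 0.964, -0.0]
ft_force: [-0.7, -0.9, -16.5]
gripper_width: 0.356
grip_force: 62.0
```

```bash
python3 -c "
from h import *
rel()"
```

```text
t 27.65 stand x,y mm -6.3 -0.1 h 62.7 dyaw -0.004 f stand [ -1.11  -0.43 -16.47] M [0.03 0.11 0.01] grip 62.0 tilt [-1.e-04 -0.e+00 -1.e+00]
```

The proof pull held at 9–12 N for over a second. Now I'll let it down gently.

Emit:
carry_out([
  [1, 0, 0, 0.02, 0, 0, 0],
  [1, 0, 0, 0.04, 0, 0, 0],
  [1, 0, 0, 0.07, 0, 0, 0],
  [1, 0, 0, 0.1, 0, 0, 0],
  [1, 0, 0, 0.12, 0, 0, 0],
])

```text
time_s: 28.28
tool_pos: [0.5187, 0.4081, 0.1926]
tool_rot: [0.0, -0.265, 0.964, 0.0]
ft_force: [-0.2, 0.4, -5.1]
gripper_width: 0.354
grip_force: 62.9
```

Emit:
carry_out([
  [1, 0, 0, 0, 0, 0, 0],
  [1, 0, 0, 0.002, 0, 0, 0],
  [1, 0, 0, 0.003, 0, 0, 0],
  [1, 0, 0, 0.004, 0, 0, 0],
  [1, 0, 0, 0.005, 0, 0, 0],
])

```text
time_s: 28.9
tool_pos: [0.5188, 0.4082, 0.1924]
tool_rot: [0.0, -0.265, 0.964, 0.0]
ft_force: [0.4, 0.7, -3.3]
gripper_width: 0.353
grip_force: 62.8
```

```bash
python3 -c "
from h import *
rel()"
```

```text
t 28.9 stand x,y mm -6.2 -0.1 h 50.4 dyaw -0.004 f stand [ 0.68  0.4  -3.26] M [ 0.17  0.16 -0.  ] grip 62.8 tilt [ 2.e-04  2.e-04 -1.e+00]
```

Emit:
carry_out([
  [1, 0, 0, 0.001, 0, 0, 0],
  [1, 0, 0, 0.002, 0, 0, 0],
  [1, 0, 0, 0.002, 0, 0, 0],
  [1, 0, 0, 0.002, 0, 0, 0],
  [1, 0, 0, 0.002, 0, 0, 0],
])

```text
time_s: 29.52
tool_pos: [0.5187, 0.4081, 0.1921]
tool_rot: [0.0, -0.265, 0.964, 0.0]
ft_force: [-1.1, 1.3, -3.9]
gripper_width: 0.354
grip_force: 62.9
```

```bash
python3 -c "
from h import *
rel()"
```

```text
t 29.52 stand x,y mm -6.2 -0.1 h 50.1 dyaw -0.004 f stand [-0.31  1.64 -3.94] M [ 0.22  0.13 -0.03] grip 62.9 tilt [ 0.e+00  1.e-04 -1.e+00]
```

Emit:
carry_out([
  [1, 0, 0, 0.001, 0, 0, 0],
  [1, 0, 0, 0.003, 0, 0, 0],
  [1, 0, 0, 0.005, 0, 0, 0],
  [1, 0, 0, 0.005, 0, 0, 0],
  [1, 0, 0, 0.005, 0, 0, 0],
])

```text
time_s: 30.15
tool_pos: [0.5187, 0.4081, 0.1916]
tool_rot: [0.0, -0.265, 0.964, 0.0]
ft_force: [-0.9, 1.4, -2.7]
gripper_width: 0.353
grip_force: 62.9
```

```bash
python3 -c "
from h import *
rel()"
```

```text
t 30.15 stand x,y mm -6.2 -0.1 h 49.6 dyaw -0.004 f stand [-0.04  1.71 -2.69] M [0.36 0.26 0.06] grip 62.9 tilt [-0.e+00  1.e-04 -1.e+00]
```

Emit:
carry_out([
  [1, 0, 0.003, 0.001, 0, 0, 0],
  [1, 0, 0.005, 0.003, 0, 0, 0],
  [1, 0, 0.005, 0.005, 0, 0, 0],
  [1, 0, 0.005, 0.005, 0, 0, 0],
  [1, 0, 0.005, 0.005, 0, 0, 0],
])

```text
time_s: 30.78
tool_pos: [0.5185, 0.4085, 0.1911]
tool_rot: [-0.0, -0.265, 0.964, -0.0]
ft_force: [-0.6, 0.7, -3.4]
gripper_width: 0.349
grip_force: 62.9
```

```bash
python3 -c "
from h import *
rel()"
```

```text
t 30.77 stand x,y mm -6.3 0.3 h 49.1 dyaw -0.0041 f stand [-0.1   0.92 -3.36] M [ 0.14  0.12 -0.03] grip 62.9 tilt [-0.e+00 -1.e-04 -1.e+00]
```

Emit:
carry_out([
  [1, 0, 0.001, 0.001, 0, 0, 0],
  [1, 0, 0.002, 0.003, 0, 0, 0],
  [1, 0, 0.002, 0.005, 0, 0, 0],
  [1, 0, 0.002, 0.005, 0, 0, 0],
  [1, 0, 0.002, 0.005, 0, 0, 0],
])

```text
time_s: 31.4
tool_pos: [0.5185, 0.4086, 0.1908]
tool_rot: [0.0, -0.265, 0.964, -0.0]
ft_force: [0.2, -0.7, -0.0]
gripper_width: 0.351
grip_force: 63.2
```

```bash
python3 -c "
from h import *
rel()"
```

```text
t 31.4 stand x,y mm -6.2 0.5 h 48.8 dyaw -0.0041 f stand [-0.23 -0.71 -0.  ] M [-0.25  0.08 -0.  ] grip 63.2 tilt [ 4.e-04  0.e+00 -1.e+00]
```

The pin now carries the weight: Fz ≈ 0 and the lateral force is small. Opening slowly.

Emit:
carry_out([
  [0.64, 0, 0, 0, 0, 0, 0],
  [0.62, 0, 0, 0, 0, 0, 0],
  [0.58, 0, 0, 0, 0, 0, 0],
  [0.53, 0, 0, 0, 0, 0, 0],
  [0.47, 0, 0, 0, 0, 0, 0],
], force=20)

```text
time_s: 32.02
tool_pos: [0.5184, 0.4087, 0.1907]
tool_rot: [0.0, -0.265, 0.964, 0.0]
ft_force: [-0.6, -0.0, -0.2]
gripper_width: 0.535
grip_force: 0.0
```

```bash
python3 -c "
from h import *
rel();print(status.read_state()['gripper_width'])"
```

```text
t 32.02 stand x,y mm -6.2 0.6 h 48.7 dyaw -0.004 f stand [-0.52  0.31 -0.16] M [ 0.01  0.   -0.06] grip 0.0 tilt [ 2.e-04  2.e-04 -1.e+00]
0.5350428358344235
```

Emit:
carry_out([
  [0.4, 0, 0, 0, 0, 0, 0],
  [0.3, 0, 0, 0, 0, 0, 0],
  [0.25, 0, 0, 0, 0, 0, 0],
  [0.2, 0, 0, 0, 0, 0, 0],
  [0.2, 0, 0, 0, 0, 0, 0],
])

```text
time_s: 32.65
tool_pos: [0.5184, 0.4087, 0.1906]
tool_rot: [-0.0, -0.265, 0.964, 0.0]
ft_force: [-0.1, -0.3, 0.0]
gripper_width: 0.801
grip_force: 0.0
```

Emit:
carry_out([
  [0.2, 0, 0, -0.1, 0, 0, 0],
  [0.2, 0, 0, -0.3, 0, 0, 0],
  [0.2, 0, 0, -0.5, 0, 0, 0],
  [0.2, 0, 0, -0.8, 0, 0, 0],
  [0.2, 0, 0, -1.0, 0, 0, 0],
])

```text
time_s: 33.28
tool_pos: [0.5185, 0.4087, 0.2929]
tool_rot: [0.001, -0.265, 0.964, 0.0]
ft_force: [0.2, -0.9, -0.8]
gripper_width: 0.801
grip_force: 0.0
```

Emit:
carry_out([
  [0.2, 0.2, 0, 0, 0, 0, 0],
  [0.2, 0.4, 0, 0, 0, 0, 0],
  [0.2, 0.6, 0, 0, 0, 0, 0],
  [0.2, 0.8, 0, 0, 0, 0, 0],
  [0.2, 1.0, 0, 0, 0, 0, 0],
])

```text
time_s: 33.9
tool_pos: [0.4318, 0.3573, 0.2914]
tool_rot: [0.0, -0.265, 0.964, 0.0]
ft_force: [0.2, -0.0, -0.8]
gripper_width: 0.803
grip_force: 0.0
```

Emit:
carry_out([
  [0.2, 0.2, 0, 0, 0, 0, 0],
  [0.2, 0.4, 0, 0, 0, 0, 0],
  [0.2, 0.6, 0, 0, 0, 0, 0],
  [0.2, 0.6, 0, 0, 0, 0, 0],
  [0.2, 0.6, 0, 0, 0, 0, 0],
])

```text
time_s: 34.52
tool_pos: [0.3814, 0.3273, 0.2911]
tool_rot: [0.001, -0.265, 0.964, 0.0]
ft_force: [-1.3, -0.1, -0.2]
gripper_width: 0.802
grip_force: 0.0
```

```bash
python3 - <<'E'
from h import *
i=snap('scene','u.png');j=snap('top')
rel()
import time
for k in range(5): a=snap('scene')
print('motion',np.abs(a[225:300,165:235].astype(int)-i[225:300,165:235]).max(2).max())
cv2.imwrite('pics/v.png',np.hstack([cv2.resize(i[230:320,145:235,::-1],(400,400),interpolation=2),cv2.resize(j[142:217,120:195,::-1],(400,400),interpolation=2)]))
E
```

```text
t 34.62 stand x,y mm -165.5 1.2 h 148.6 dyaw -0.0041 f stand [ 0.39 -0.35  0.38] M [-0.03 -0.01 -0.03] grip 0.0 tilt [ 1.e-04  0.e+00 -1.e+00]
motion 7
```

View pics/v.png

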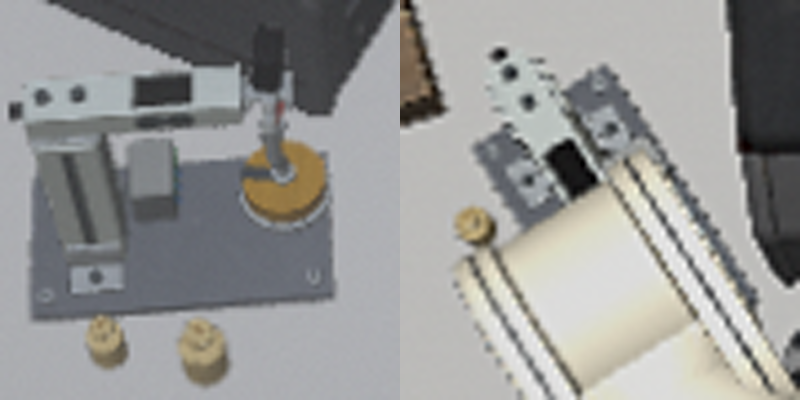

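The hanger hangs still from the pin, with its base at scene crop (285, 180) and the latch at (280, 105), and the arm is clear. Both brass weights stand where they were. I'll let one more second pass and then hand in.

Emit:
carry_out([
  [0.2, 0, 0, 0, 0, 0, 0],
  [0.2, 0, 0, 0, 0, 0, 0],
  [0.2, 0, 0, 0, 0, 0, 0],
  [0.2, 0, 0, 0, 0, 0, 0],
  [0.2, 0, 0, 0, 0, 0, 0],
])

```text
time_s: 35.5
tool_pos: [0.3808, 0.327, 0.2906]
tool_rot: [0.0, -0.265, 0.964, 0.0]
ft_force: [-0.8, -0.5, -0.4]
gripper_width: 0.799
grip_force: 0.0
```

Emit:
carry_out([
  [0.2, 0, 0, 0, 0, 0, 0],
  [0.2, 0, 0, 0, 0, 0, 0],
  [0.2, 0, 0, 0, 0, 0, 0],
  [0.2, 0, 0, 0, 0, 0, 0],
  [0.2, 0, 0, 0, 0, 0, 0],
])

```text
time_s: 36.12
tool_pos: [0.3808, 0.327, 0.2906]
tool_rot: [-0.0, -0.265, 0.964, 0.0]
ft_force: [0.7, 0.3, -1.0]
gripper_width: 0.799
grip_force: 0.0
```

```bash
python3 -c "
from bench import order
print(order.job_done())"
```

```text
the job is handed in; nothing more can be done
None
```

The job is handed in: the hanger hangs still and free from the pin with the latch shut, after a proof pull held at about 9–12 N for over a second; while setting that pull, the pin load rose for a moment to about 21 N, still under the 25 N limit.

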